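Pin the drone frame plates into line

ROBOT

A 6-joint arm with a two-finger parallel gripper is mounted at the origin on the work surface. World frame = base frame: x ahead of the robot, y to its left, z up, the work surface at z = 0. Lengths are in mm, angles in rad, forces in N, time in s.
With the tool pointing down it reaches from about 300 to 825 mm from the base axis. Payload 5.4 kg.
Tool frame: the origin (TCP) lies between the finger pads; the fingertips stand 19 mm ahead of it and the grasp point (between the pads) is the TCP; z points along the fingers, y is the direction in which the jaws open and shut (so a half turn about z gives the same grasp; the last joint's range is limited). The gripper opens to 92 mm and grips with 3 to 60 N. Pads are 20 mm wide; open, the fingers measure 128 mm over their backs; the gripper's body (75 mm by 189 mm) begins 69 mm behind the grasp point.
Start: joints at [-0.21, 0.158, 1.597, -0, 1.386, -0.21], TCP at [574.984, -0.018, 233.601] pointing down, gripper open.
Joint ranges: [-2.91, 2.91], [-0.94, 2.29], [0.18, 2.7], [-1.29, 4.43], [0.17, 2.64], [-3, 3]. Speed limits (rad/s): [2.57, 2.57, 3.14, 3.14, 3.14, 3.14].

INTERFACE

Orientations are given as a unit quaternion [w, x, y, z].
In Python, from cell import manip, optics, find_in, tip_of gives the robot as it stands. The module is installed in compiled form; this text tells all that it offers.
- The arm moves only by the tool play_rows, never from a script. Its argument "moves" is a list that holds one entry, the list of rows, each a list of 5 numbers: the shift along the tool's x, y, z in mm, then the turn about the tool's z in rad, then the opening, from -1 (shut) to 1 (fully open). A call has 1 to 12 rows; each row shifts and turns the pose as measured when the row begins, along the tool's axes as they then stand; what a row does not reach is not made up. A row lasts 1/10 s, in which the tool goes at most 50 mm and 8.59 degrees, less where a joint would pass 70% of its speed; a pose out of reach is approached as far as the arm can. A call with a gripper value outside its range is refused whole. The fingers move at their own pace and stop on an object; "grip_force" is the grip in N (left out, the last holds). Time passes only in rows, so rows that do not move let the fingers close. It gives the time, the measured TCP pose, the force and the opening at its end, in the units of the state.
- manip.sense(): the state, without advancing time (a new reading comes with each control period).
- optics.read_camera(name): name is "scene" or "side" or "wrist"; returns a dict with "frame" (400x640x3 uint8, red, green, blue), "fx", "fy", "cx", "cy" (pixels), "k1" (the pictures are not rectified: a ray, as slopes to the right and down, at radius r is drawn at 1 + k1 r^2 times it, then the intrinsics apply), "xyz" and "orientation" of the camera in the world. Camera axes: x right, y down, z forward; pixel columns grow to the right and rows downward; lengths in mm; the calibration is good to about 2 mm. A picture is of the moment at which its call begins. There is no depth.
- manip.close_job(): hands the job in, once; it reports no verdict.
Trained networks look in a picture, given as the dict that the camera call returned (one of the last four; its "shot" number tells which), for a name from the list of things; names that differ only in an ending like _2 or _b are one class to them, and where a whole thing is asked for, a point or a joint stands for the part that bears it (a point fixed in the world has none). Each returns a list of dicts, best first, with "score" (0 to 1); they miss things now and then, are a little off and sometimes report something else, mostly with a low value. They report only what shows in the picture. A call takes as long as a camera call. They do not tell look-alikes from the thing itself.
- find_in(picture, label): "at" ([x, y, z] in mm, in world coordinates, good to about 4 mm: the middle of the surface that is visible of it).
- tip_of(picture, label): "at" ([x, y, z] in mm, in world coordinates, good to about 4 mm: a listed point, or the origin of a listed thing).
The state is a dict: "t": time; "joint_positions": joint angles; "qvel": joint speeds; "joint_efforts": joint torques, N m; "tcp_pos": TCP position; "eef_rot": TCP orientation; "wrist_force": force on the tool from outside, world axes, zero at the start; "torque": the same for the moment, N m; "finger_gap": opening from 0.0 (shut) to 1.0 (fully open).
Only numpy, scipy, OpenCV 4.12 (cv2) and the standard library are available. Lean on these libraries where they do the work, as an engineer would, in place of code of your own. Each camera call takes 0.05 s, during which the arm holds its last target.

TASK

The white top plate of the model drone frame has slipped out of line with the orange bottom plate under it. Take the tapered alignment pin with the blue handle from the wooden rack and, with the plate still as you found it, press the pin down through both holes until its collar sits fully home on the white plate, so that the pin pulls the plates into line; leave it standing there and let go.

Things in the scene. Friction and masses are not known exactly. Their poses are not given: they have to be found in the camera images.
- pin_grip (a point): Middle of the pin's upright blue handle (26 mm diameter, 52 tall), on its axis; z up the pin. Below the handle a dark collar, 48 mm diameter, 6 thick, its underside 32 mm under this point; then a metal shank: 35 mm diameter for 12 mm, narrowing to 32 over 14 mm, then over 36 mm to an 8 mm tip, 94 mm under this point. 0.18 kg. Stands tip down in a rack hole, hanging by its collar.
- rack: Plywood rack, origin at the middle of its foot: 76 x 270 mm, top 72 mm up, three holes in a row along its y, 90 mm apart, the middle one at its centre. One holds the blue pin; the other two hold bystanders, blunt straight studs with like collars and handles, but grey and yellow. Which hole holds which varies.
- lower_hole (a point): Centre of the 37 mm hole in the fixed orange bottom plate, on its top face, 68 mm above the table; x along its long side, z up. Plate 170 x 120 x 12 mm, hole at its middle, four corner arms with black cups, on a plywood fixture; free below down to 12 mm above the table. With the pin fully home, its handle's middle is 45 mm above this point.
- upper_hole (a point): Centre of the 37 mm hole in the white top plate (130 x 82 x 12 mm, hole at its middle), on its top face, 81 mm above the table. It slides between two low rails, only along lower_hole's x; starts 8 to 11 mm off to +x; a pin tip centred on the lower hole enters both. About 4 N sideways moves it; it stays where put. The firmly held pin needs some 2 to 6 N of downward push beyond its weight.
Not all that is in view belongs to the job. Leave any pink or purple look-alike of the part that bears pin_grip alone.

How it is judged:
By the outcome, as a careful person would: the job done as asked, in the order asked, and still so for the second after the job is handed in, with the robot touching nothing.
It also fails if it takes over 45 s, if anything falls off the work surface, if the arm or the gripper's body presses on something with over 40 N, if the wrist force passes 120 N, or if a joint passes its speed limit or range.

## Working session

There is one attempt and no reset: what is moved stays moved. The work goes in short steps, Python scripts to look and compute and a tool call to move; the robot and the scene stay as the last step left them, time stands still between calls to the robot, and variables do not carry over. Pictures are saved under pics/ and viewed, and the job is handed in when it is done.

Besides the shell and the picture viewer there is one more tool, called after "Request:" by a JSON object that holds its "op" and its "data". play_rows: Moves the arm, as the interface text tells. Its arguments: {"type":"object","properties":{"moves":{"type":"array"},"grip_force":{"type":"number"}},"required":["moves"]}

```bash
mkdir -p pics
cat > h.py <<'E'
from cell import manip, optics, find_in, tip_of
import numpy as np, cv2
from scipy.spatial.transform import Rotation as R
def rot(q): return R.from_quat([q[1],q[2],q[3],q[0]])
def save(p,n,box=None,s=1):
    f=p["frame"]
    if box: f=f[box[1]:box[3],box[0]:box[2]]
    f=cv2.resize(f,None,fx=s,fy=s,interpolation=cv2.INTER_CUBIC)
    cv2.imwrite("pics/"+n,cv2.cvtColor(f,cv2.COLOR_RGB2BGR))
def px(p,X):
    c=rot(p["orientation"]).inv().apply(np.array(X,float)-p["xyz"]); s=c[:2]/c[2]
    s=s*(1+p["k1"]*(s@s)); return np.array([p["fx"]*s[0]+p["cx"],p["fy"]*s[1]+p["cy"]])
def onz(p,uv,z):
    d=np.array([(uv[0]-p["cx"])/p["fx"],(uv[1]-p["cy"])/p["fy"]]); s=d.copy()
    for _ in range(30): s=d/(1+p["k1"]*(s@s))
    r=rot(p["orientation"]).apply([s[0],s[1],1]); o=np.array(p["xyz"]); return o+r*(z-o[2])/r[2]
E
python3 - <<'E'
from h import *
for n in ("scene","side","wrist"):
    p=optics.read_camera(n); save(p,n+"0.png")
    print(n,p["xyz"],p["orientation"],p["fx"],p["k1"])
    for l in ("pin_grip","rack","lower_hole","upper_hole"):
        for d in tip_of(p,l)[:4]: print(l,np.round(d["at"],1),round(d["score"],2),np.round(px(p,d["at"])))
print(manip.sense())
E
```

```text
scene [1332.7270397    97.93508669  905.51266522] [-0.26166933  0.59483976  0.70002689 -0.29606956] 507.55281360902666 -0.16073840983506893
pin_grip [ 603.2 -175.2   88.2] 0.87 [252. 235.]
pin_grip [ 500.1 -254.9  102.4] 0.84 [230. 195.]
pin_grip [ 615.1 -274.4   97.1] 0.82 [207. 230.]
pin_grip [ 402.1 -240.8   94.2] 0.74 [247. 172.]
rack [ 500.5 -261.2    1.1] 0.61 [233. 225.]
lower_hole [581.2 227.3  63.6] 0.69 [434. 258.]
upper_hole [593.  227.3  81.8] 0.76 [435. 256.]
side [ 436.43610117 -887.94927172  567.7929803 ] [-0.5064446   0.86185482 -0.0178444   0.02004289] 408.1096551800815 -0.07863574033850695
pin_grip [ 369.5 -315.8   94.1] 0.91 [262. 274.]
pin_grip [ 500.1 -253.   103.5] 0.82 [332. 247.]
pin_grip [ 598.8 -173.6   90.1] 0.67 [376. 229.]
pin_grip [ 617.5 -275.9   93.9] 0.58 [394. 257.]
rack [ 505.2 -254.2    1.2] 0.58 [333. 288.]
lower_hole [582.1 231.4  68.2] 0.66 [347. 161.]
upper_hole [591.1 230.9  78.6] 0.89 [350. 158.]
wrist [575.8310419   83.25193743 385.259941  ] [ 1.48950112e-01  9.88844654e-01 -3.11135477e-04 -1.34582580e-04] 330.39237748485675 -0.030438380046554466
pin_grip [ 603.7 -172.5   91.9] 0.78 [345. 344.]
pin_grip [ 398.9 -239.5   94.2] 0.74 [166. 392.]
{'t': 0.75, 'joint_positions': array([-2.10107339e-01,  1.58373630e-01,  1.59696294e+00,  3.89938755e-05,
        1.38622160e+00, -2.10122811e-01]), 'qvel': array([ 0.0015762 ,  0.00060205, -0.00174047,  0.00032137,  0.00043783,
       -0.00034699]), 'joint_efforts': array([-1.55752961e-03, -3.85515833e+01, -3.22332966e+01,  7.01068947e-02,
        3.06672638e-02,  1.58658895e-05]), 'tcp_pos': array([ 5.74997476e+02, -1.29458952e-02,  2.33634560e+02]), 'eef_rot': array([4.04035076e-06, 7.07103841e-01, 7.07109721e-01, 2.54625739e-05]), 'wrist_force': array([-0.31450293,  0.86972037,  0.45412955]), 'torque': array([ 0.03603959, -0.01059245, -0.01555433]), 'finger_gap': 1.0005497756937827}
```

View pics/scene0.png

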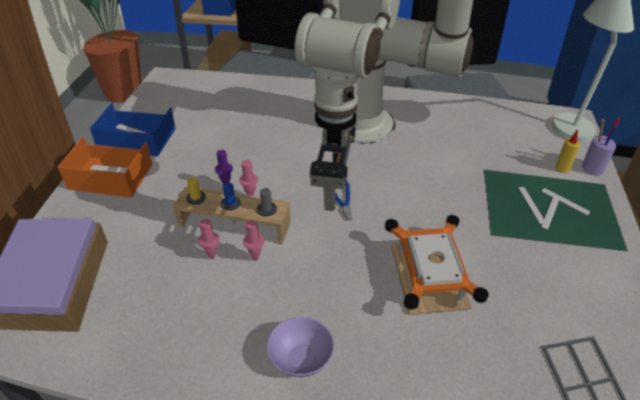

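View pics/side0.png

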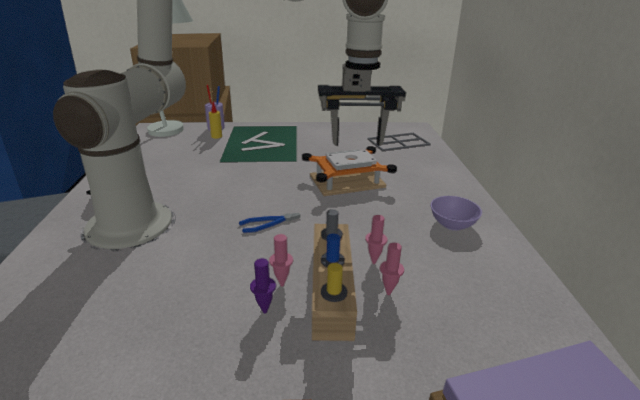

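View pics/wrist0.png

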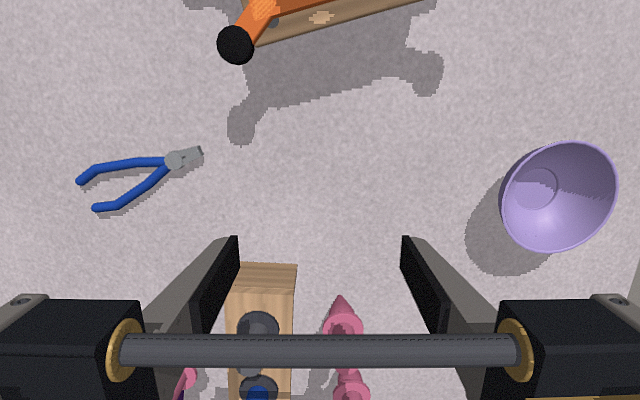

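Run:
```python
from h import *
p=optics.read_camera("side"); save(p,"sidecrop.png",(220,200,440,320),3.6)
p=optics.read_camera("scene"); save(p,"scenecrop.png",(360,190,520,310),5)
```

```text
(no output)
```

View pics/sidecrop.png

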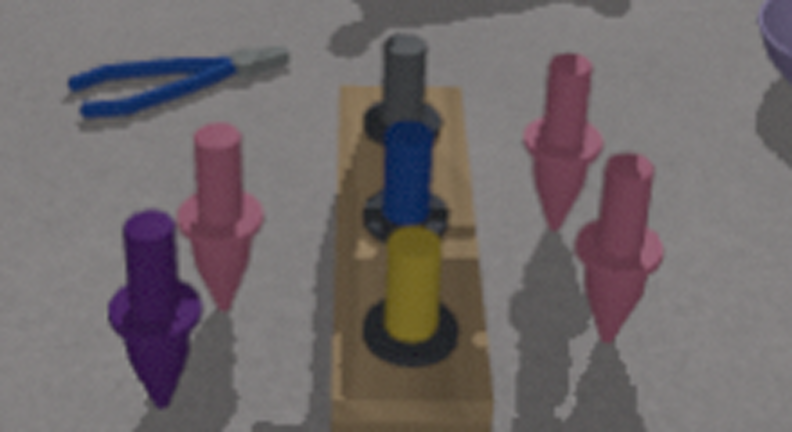

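View pics/scenecrop.png

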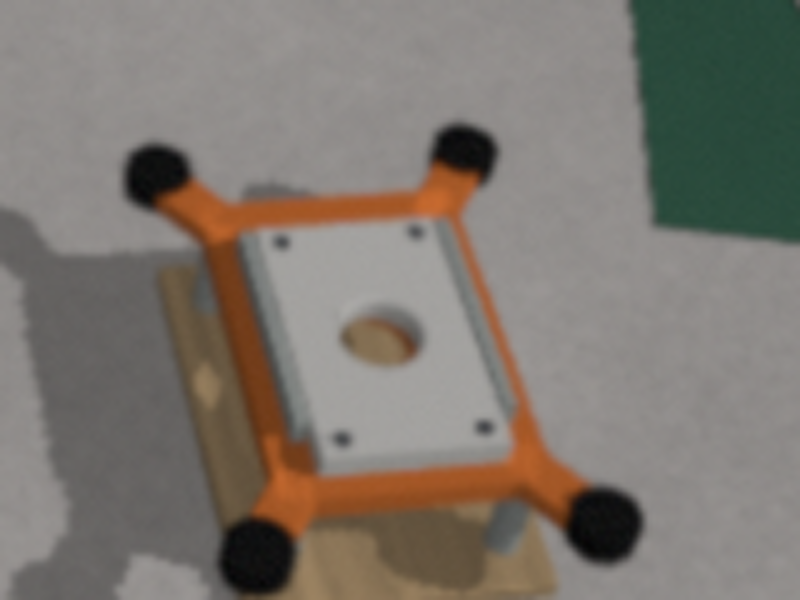

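Candidates in the scene picture: the blue-handled pin in the middle rack hole (230,195), the purple one (224,167), pinks (249,177), (207,238) and (254,238), the yellow stud (194,190) and the grey stud (266,200). The pliers also have blue handles. I choose the blue one in the middle hole; the close crop confirms a blue handle with a dark collar. The plate crop shows the white plate shifted over the orange one, towards +x.

```bash
cat >> h.py <<'E'
def blue(p,guess,rad=40):
    f=p["frame"].astype(int); m=(f[...,2]>f[...,0]+45)&(f[...,2]>f[...,1]+30)
    n,l,s,c=cv2.connectedComponentsWithStats(m.astype(np.uint8))
    ok=[i for i in range(1,n) if s[i,4]>15 and np.hypot(*(c[i]-guess))<rad]
    i=max(ok,key=lambda i:s[i,4]); return c[i],s[i]
E
python3 - <<'E'
from h import *
for n in ("scene","side"):
    p=optics.read_camera(n); c,s=blue(p,px(p,[500,-254,104])); print(n,c,s,px(p,[500,-254,104]),onz(p,c,104))
p=optics.read_camera("wrist"); print(px(p,[575,0,233.6]))
E
```

```text
scene [229.01522843 193.98984772] [224 183  12  22 197] [230.45128922 194.2300348 ] [ 499.76632207 -257.60568836  104.        ]
side [332.66563467 247.49845201] [327 234  13  28 323] [332.26943281 247.45544593] [ 500.74982305 -254.16139768  104.        ]
[317.76711945 266.52772527]
```

Request:
{"op": "play_rows", "data": {"moves": [[[-42, -12, 3, 0, 0.6], [-42, -12, 3, 0, 0.6], [-42, -12, 3, 0, 0.6], [-42, -12, 3, 0, 0.6], [-42, -12, 3, 0, 0.6], [-42, -12, 3, 0, 0.6], [0, 0, 0, 0, 0.6], [0, 0, 0, 0, 0.6]]]}}

```text
t: 1.8
tcp_pos: [501.5, -260.3, 215.6]
eef_rot: [0.001, 0.706, 0.708, 0.001]
wrist_force: [0.8, 0.5, 0.1]
finger_gap: 0.801
```

Run:
```python
from h import *
p=optics.read_camera("wrist"); save(p,"w1.png")
for z in (104,130): print(px(p,[500.5,-256,z]))
c,s=blue(p,px(p,[500.5,-256,120]),80); print(c,s,onz(p,c,130),onz(p,c,115))
for d in tip_of(p,"pin_grip")[:4]: print(np.round(d["at"],1),round(d["score"],2))
print(manip.sense()["tcp_pos"])
```

```text
[316.69338519 196.04607351]
[316.54670379 205.92901882]
[318.12238325 198.65942029] [ 302  175   33   47 1242] [ 501.68192464 -250.241083    130.        ] [ 501.68812994 -254.87485222  115.        ]
[ 369.  -315.1   94.9] 0.85
[ 616.3 -275.    92.5] 0.84
[ 400.6 -242.9   95.9] 0.71
[ 502.  -254.8  107.2] 0.57
[ 501.91514072 -259.37747768  215.67141106]
```

View pics/w1.png

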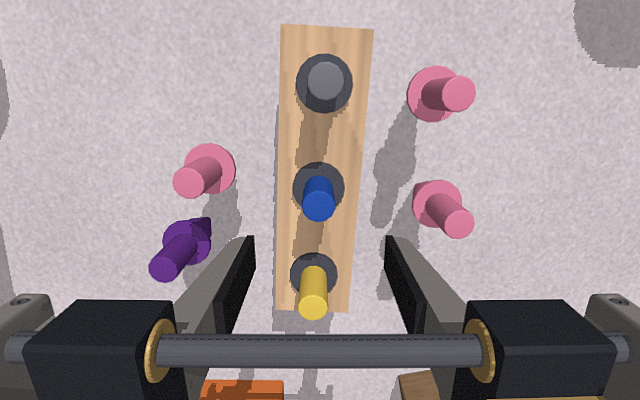

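The wrist view shows the blue handle's top at (319,206), between the grey stud (325,82) and the yellow stud (313,305). That matches the estimate (501.5, -256). Going down on it.

Request:
{"op": "play_rows", "data": {"moves": [[[3.5, 0, 25, 0, 0.6], [0, 0, 25, 0, 0.6], [0, 0, 25, 0, 0.6], [0, 0, 20, 0, 0.6], [0, 0, 10, 0, 0.6], [0, 0, 4, 0, 0.6], [0, 0, 0, 0, 0.6]]]}}

```text
t: 2.6
tcp_pos: [507.9, -247.5, 106.3]
eef_rot: [0.004, 0.7, 0.714, 0.002]
wrist_force: [0.3, -0.3, -0.1]
finger_gap: 0.8
```

Request:
{"op": "play_rows", "data": {"moves": [[[-8.5, -6.5, 2, 0, 0.6], [0, 0, 0, 0, 0.6], [0, 0, 0, 0, 0.6]]]}}

```text
t: 2.9
tcp_pos: [502.7, -257.6, 107.0]
eef_rot: [0.007, 0.7, 0.714, 0.002]
wrist_force: [0.9, -0.6, -0.2]
finger_gap: 0.802
```

Run:
```python
from h import *
p=optics.read_camera("wrist"); save(p,"w2.png")
s=manip.sense();print(s["tcp_pos"],s["eef_rot"],s["qvel"],rot(s["eef_rot"]).as_matrix())
```

```text
[ 502.76689703 -257.76856111  107.03921601] [0.00669383 0.69993636 0.71417083 0.00207512] [ 0.00238327  0.0029811   0.00290934  0.00015052 -0.00214643  0.00210094] [[-0.02008856  0.99972049  0.01246597]
 [ 0.99977605  0.02016956 -0.00640653]
 [-0.00665617  0.01233448 -0.99990177]]
```

View pics/w2.png

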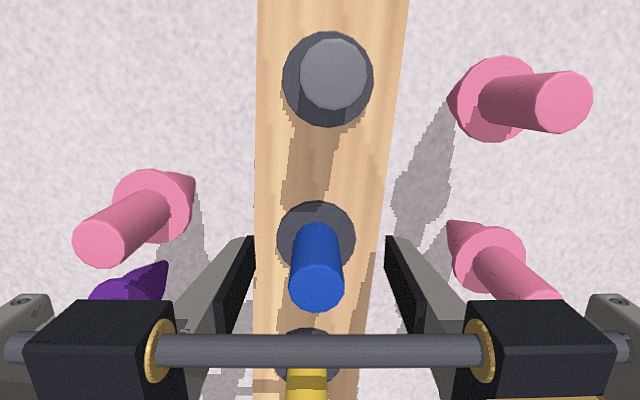

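Run:
```python
from h import *
p=optics.read_camera("wrist")
print(onz(p,(317,288),130),onz(p,(315.5,240),78), px(p,[501.5,-256,130]))
# ellipse centre of handle top = right
f=p["frame"]; save(p,"w2c.png",(260,190,380,330),4)
```

```text
[ 502.20732471 -255.73620518  130.        ] [ 501.62109656 -256.20827699   78.        ] [315.40406235 288.49732068]
```

View pics/w2c.png

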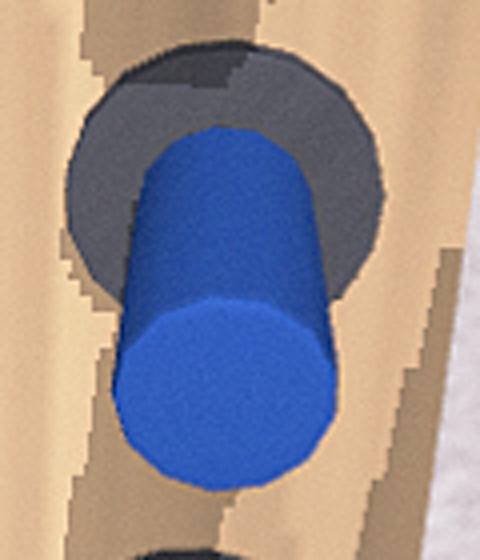

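The crop shows the handle's top centred at (316,288), so the pin axis is about (502, -256). I close on it.

Request:
{"op": "play_rows", "data": {"moves": [[[1.8, -0.8, 2.5, 0, 0.6], [0, 0, 0, 0, 0.6], [0, 0, 0, 0, -1], [0, 0, 0, 0, -1], [0, 0, 0, 0, -1], [0, 0, 0, 0, -1], [0, 0, 0, 0, -1], [0, 0, 0, 0, -1]]], "grip_force": 40}}

```text
t: 3.8
tcp_pos: [502.1, -255.7, 104.5]
eef_rot: [0.007, 0.7, 0.714, 0.002]
wrist_force: [-1.5, -0.0, -0.6]
finger_gap: 0.303
```

Request:
{"op": "play_rows", "data": {"moves": [[[0, 0, 0, 0, -1], [0, 0, 0, 0, -1], [0, 0, -8, 0, -1], [0, 0, -8, 0, -1], [0, 0, -10, 0, -1], [0, 0, -12, 0, -1], [0, 0, -12, 0, -1], [0, 0, -10, 0, -1], [0, 0, 0, 0, -1]]]}}

```text
t: 4.7
tcp_pos: [501.4, -255.3, 170.6]
eef_rot: [0.007, 0.7, 0.714, 0.002]
wrist_force: [0.3, -0.0, -2.0]
finger_gap: 0.279
```

Held: the opening of 25.7 mm matches the handle, and the wrist carries about 2 N. I lift further and cross over.

Request:
{"op": "play_rows", "data": {"moves": [[[0, 0, -12, 0, -1], [0, 0, -15, 0, -1], [0, 0, -15, 0, -1], [0, 0, -15, 0, -1], [0, 0, -12, 0, -1], [0, 0, -8, 0, -1], [0, 0, 0, 0, -1]]]}}

```text
t: 5.4
tcp_pos: [499.6, -254.2, 252.5]
eef_rot: [0.006, 0.7, 0.714, 0.002]
wrist_force: [0.4, -0.5, -1.7]
finger_gap: 0.273
```

Request:
{"op": "play_rows", "data": {"moves": [[[10, 2, 0, 0, -1], [20, 4, 0, 0, -1], [30, 5, 0, 0, -1], [30, 5, 0, 0, -1], [30, 5, 0, 0, -1], [30, 5, 0, 0, -1], [30, 5, 0, 0, -1], [30, 5, 0, 0, -1], [30, 5, 0, 0, -1], [20, 4, 0, 0, -1], [10, 2, 0, 0, -1], [0, 0, 0, 0, -1]]]}}

```text
t: 6.6
tcp_pos: [536.4, 35.6, 241.2]
eef_rot: [-0.003, 0.7, 0.714, -0.001]
wrist_force: [0.7, -0.4, -2.3]
finger_gap: 0.274
```

Request:
{"op": "play_rows", "data": {"moves": [[[10, 5, 0, 0, -1], [20, 10, 0, 0, -1], [20, 15, -5, 0, -1], [10, 10, -5, 0, -1], [3, 5, 0, 0, -1], [0, 0, 0, 0, -1], [0, 0, 0, 0, -1]]]}}

```text
t: 7.3
tcp_pos: [581.8, 98.2, 249.0]
eef_rot: [-0.004, 0.703, 0.712, -0.002]
wrist_force: [0.2, -0.9, -1.7]
finger_gap: 0.275
```

Run:
```python
from h import *
for n in ("wrist","scene","side"):
    p=optics.read_camera(n); save(p,n+"3.png")
    for l in ("pin_grip","lower_hole","upper_hole"):
        for d in tip_of(p,l)[:2]: print(n,l,np.round(d["at"],1),round(d["score"],2),np.round(px(p,d["at"])))
s=manip.sense();print(s["tcp_pos"],s["eef_rot"])
```

```text
wrist pin_grip [581.2  96.3 251.1] 0.77 [316. 272.]
wrist lower_hole [585.4 228.1  67.7] 0.88 [326.  46.]
wrist lower_hole [ 503.5 -255.8   -4.9] 0.34 [268. 387.]
scene pin_grip [ 371.1 -315.9   93.4] 0.93 [223. 161.]
scene pin_grip [ 601.6 -173.1   90.9] 0.88 [253. 233.]
scene lower_hole [582.4 226.8  63.9] 0.71 [434. 258.]
scene upper_hole [595.1 227.5  81.8] 0.63 [435. 257.]
side pin_grip [ 398.6 -239.4   93.4] 0.94 [280. 248.]
side pin_grip [ 619.7 -275.8   95.1] 0.94 [396. 257.]
side lower_hole [583.5 231.3  66.4] 0.76 [347. 161.]
side upper_hole [588.1 230.1  76.1] 0.61 [349. 159.]
[581.98938644  98.85537077 249.4182334 ] [-0.00395123  0.70227344  0.71189391 -0.00186025]
```

View pics/wrist3.png

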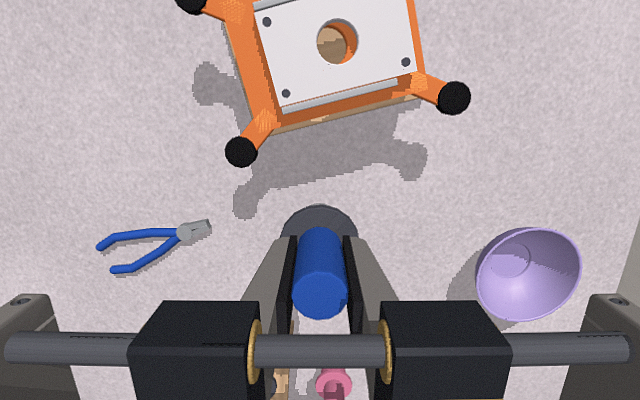

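View pics/side3.png

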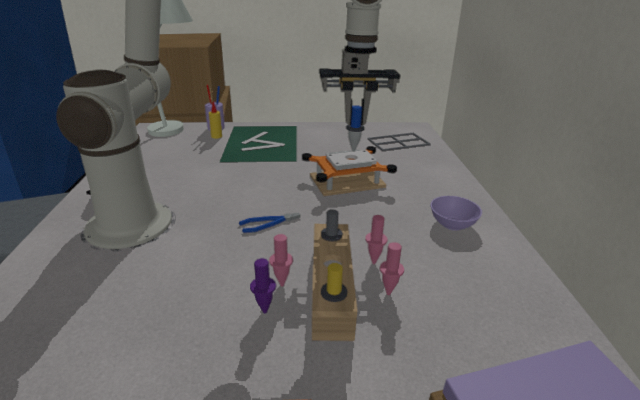

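Request:
{"op": "play_rows", "data": {"moves": [[[4, 0, 0, 0, -1], [8, 0, 0, 0, -1], [10, 0, 0, 0, -1], [12, 0, 0, 0, -1], [12, 0, 0, 0, -1], [12, 0, 0, 0, -1], [12, 0, 0, 0, -1], [10, 0, 0, 0, -1], [8, 0, 0, 0, -1], [4, 0, 0, 0, -1], [0, 0, 0, 0, -1], [0, 0, 0, 0, -1]]]}}

```text
t: 9.1
tcp_pos: [580.1, 201.0, 249.6]
eef_rot: [-0.004, 0.701, 0.713, -0.002]
wrist_force: [0.0, 0.3, -1.9]
finger_gap: 0.275
```

Run:
```python
from h import *
p=optics.read_camera("wrist"); save(p,"w4.png")
for l in ("pin_grip","lower_hole","upper_hole"):
        for d in tip_of(p,l)[:2]: print(l,np.round(d["at"],1),round(d["score"],2),np.round(px(p,d["at"])))
s=manip.sense();print(s["tcp_pos"],s["eef_rot"]); print(rot(s["eef_rot"]).as_matrix().round(4))
```

```text
pin_grip [579.7 200.9 253.1] 0.81 [317. 270.]
lower_hole [584.5 230.2  68.3] 0.91 [325. 153.]
upper_hole [596.3 231.9  84.8] 0.72 [337. 155.]
[580.16630269 200.72449755 249.61293781] [-0.00418745  0.70155022  0.71260563 -0.00172125]
[[-0.0156  0.9998 -0.0084]
 [ 0.9999  0.0156  0.0034]
 [ 0.0036 -0.0083 -1.    ]]
```

View pics/w4.png

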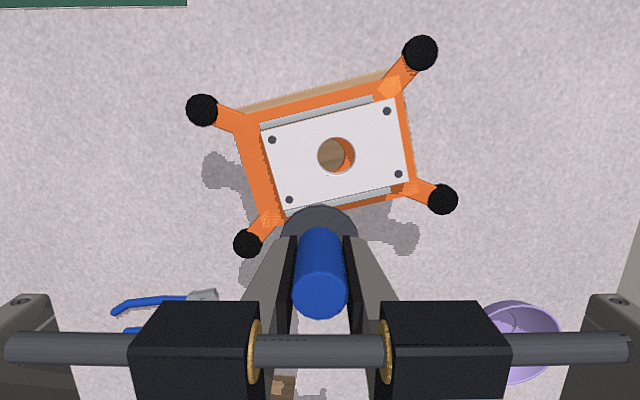

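Slow rows hold the tilt; the fast crossing tipped the pin by about 1.3°. I'll try a quick stretch backwards to undo that.

Request:
{"op": "play_rows", "data": {"moves": [[[-20, 0, 0, 0, -1], [-30, 0, 0, 0, -1], [-30, 0, 0, 0, -1], [-30, 0, 0, 0, -1], [-30, 0, 0, 0, -1], [0, 0, 0, 0, -1]]]}}

```text
t: 9.9
tcp_pos: [582.4, 54.8, 249.3]
eef_rot: [-0.004, 0.702, 0.713, -0.001]
wrist_force: [-0.0, 1.2, -0.6]
finger_gap: 0.277
```

Run:
```python
from h import *
s=manip.sense();print(s["tcp_pos"],s["eef_rot"],s["joint_positions"]); print(rot(s["eef_rot"]).as_matrix().round(4))
```

```text
[582.39264598  54.77795949 249.32125636] [-0.00363145  0.7015995   0.71256068 -0.00149271] [-0.11377686  0.17898967  1.54258041  0.00214579  1.42758281 -0.12959288]
[[-0.0155  0.9999 -0.0073]
 [ 0.9999  0.0155  0.003 ]
 [ 0.0031 -0.0072 -1.    ]]
```

Request:
{"op": "play_rows", "data": {"moves": [[[0, 0, 25, 0, -1], [0, 0, 25, 0, -1], [0, 0, 25, 0, -1], [0, 0, 20, 0, -1], [0, 0, 4, 0, -1], [0, 0, 0, 0, -1]]]}}

```text
t: 10.5
tcp_pos: [583.3, 55.7, 149.7]
eef_rot: [-0.002, 0.703, 0.711, 0.001]
wrist_force: [0.8, 1.1, -1.5]
finger_gap: 0.278
```

Run:
```python
from h import *
s=manip.sense();print(s["tcp_pos"],s["joint_positions"]); print(rot(s["eef_rot"]).as_matrix().round(4))
```

```text
[583.3032671   55.68013667 149.70258853] [-0.11318684  0.26344562  1.64633553  0.00456178  1.23452734 -0.12679788]
[[-0.0121  0.9999 -0.0022]
 [ 0.9999  0.0121  0.0046]
 [ 0.0046 -0.0022 -1.    ]]
```

Request:
{"op": "play_rows", "data": {"moves": [[[0, 0, -6, 0, -1], [0, 0, -10, 0, -1], [0, 0, -12, 0, -1], [0, 0, -12, 0, -1], [0, 0, -12, 0, -1], [0, 0, -12, 0, -1], [0, 0, -12, 0, -1], [0, 0, -12, 0, -1], [0, 0, -12, 0, -1], [0, 0, -10, 0, -1], [0, 0, -6, 0, -1], [0, 0, 0, 0, -1]]]}}

```text
t: 11.7
tcp_pos: [586.4, 55.3, 284.4]
eef_rot: [0.003, 0.703, 0.711, 0.005]
wrist_force: [-0.1, -0.9, -1.7]
finger_gap: 0.276
```

Request:
{"op": "play_rows", "data": {"moves": [[[0, 0, 40, 0, -1], [0, 0, 40, 0, -1], [0, 0, 30, 0, -1], [0, 0, 0, 0, -1], [0, 0, 0, 0, -1]]]}}

```text
t: 12.2
tcp_pos: [588.0, 55.6, 171.6]
eef_rot: [0.003, 0.703, 0.711, 0.005]
wrist_force: [0.5, 0.1, -1.2]
finger_gap: 0.276
```

Run:
```python
from h import *
s=manip.sense();print(s["tcp_pos"],s["joint_positions"]); print(rot(s["eef_rot"]).as_matrix().round(4))
for n in ("scene","side"):
    p=optics.read_camera(n); save(p,n+"5.png")
    u,v=px(p,s["tcp_pos"]-[0,0,40]).astype(int); print(u,v); save(p,n+"5c.png",(max(u-40,0),max(v-50,0),u+40,v+50),5)
```

```text
[587.96858023  55.61022422 171.60746899] [-0.11255834  0.24171913  1.62665861  0.00484637  1.26197891 -0.12629098]
[[-0.0123  0.9999  0.0117]
 [ 0.9999  0.0123  0.0033]
 [ 0.0032  0.0117 -0.9999]]
357 228
357 166
```

View pics/side5c.png

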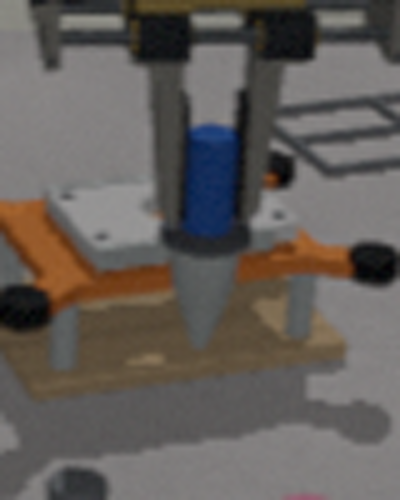

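View pics/scene5c.png

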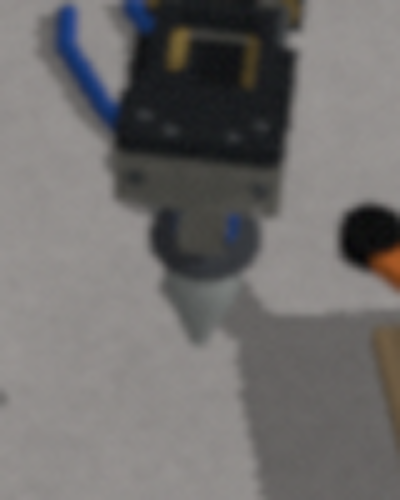

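Tilt in x is now back to its value at the grasp; 0.55° is left about the jaw axis. The side crop shows the pin straight in the jaws. I go back to the plate slowly.

Request:
{"op": "play_rows", "data": {"moves": [[[0, 0, -6, 0, -1], [0, 0, -10, 0, -1], [0, 0, -10, 0, -1], [0, 0, -10, 0, -1], [4, 0, -6, 0, -1], [8, 0, -2, 0, -1], [10, 0, 0, 0, -1], [12, 0, 0, 0, -1], [12, 0, 0, 0, -1], [12, 0, 0, 0, -1], [12, 0, 0, 0, -1], [12, 0, 0, 0, -1]]]}}

```text
t: 13.5
tcp_pos: [589.1, 144.3, 226.8]
eef_rot: [0.007, 0.703, 0.711, 0.009]
wrist_force: [-0.1, -0.4, -2.1]
finger_gap: 0.277
```

Request:
{"op": "play_rows", "data": {"moves": [[[12, 0, 0, 0, -1], [10, 0, 0, 0, -1], [8, 0, 0, 0, -1], [6, 0, 0, 0, -1], [3, 0, 0, 0, -1], [0, 0, 0, 0, -1]]]}}

```text
t: 14.1
tcp_pos: [588.2, 188.7, 226.3]
eef_rot: [0.007, 0.702, 0.712, 0.009]
wrist_force: [0.4, -0.5, -1.2]
finger_gap: 0.274
```

Run:
```python
from h import *
p=optics.read_camera("wrist"); save(p,"w6.png"); save(p,"w6c.png",(240,80,400,200),5)
for l in ("pin_grip","lower_hole","upper_hole"):
        for d in tip_of(p,l)[:2]: print(l,np.round(d["at"],1),round(d["score"],2),np.round(px(p,d["at"])))
s=manip.sense();print(s["tcp_pos"],s["eef_rot"]); print(rot(s["eef_rot"]).as_matrix().round(4))
```

```text
pin_grip [585.8 186.7 226.3] 0.84 [313. 270.]
lower_hole [584.1 233.6  69.1] 0.76 [311. 140.]
[588.23063323 188.04154711 226.33712043] [0.00710295 0.70217889 0.7119137  0.0085582 ]
[[-0.0138  0.9997  0.0221]
 [ 0.9999  0.0137  0.0022]
 [ 0.0019  0.0222 -0.9998]]
```

View pics/w6.png

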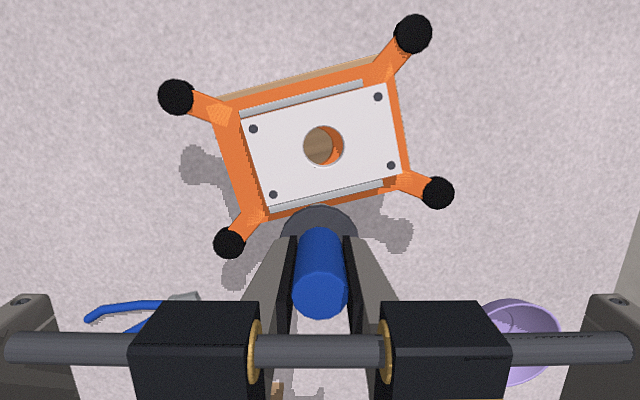

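View pics/w6c.png

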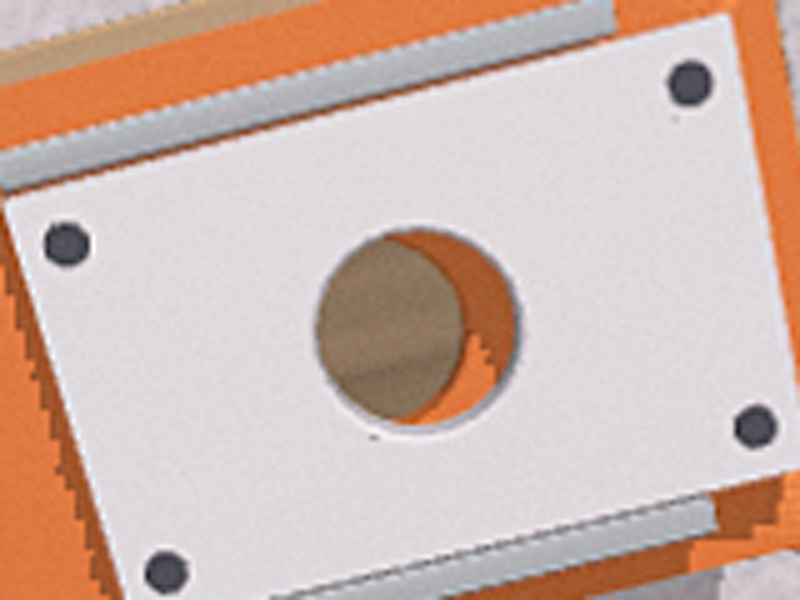

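```bash
cat > fit.py <<'E'
from h import *
from scipy.optimize import least_squares
def holes(p,up=None,dbg=None):
    f=p["frame"].astype(int); 
    if up is None: up=px(p,[594,231,81])
    hsv=cv2.cvtColor(p["frame"],cv2.COLOR_RGB2HSV)
    white=((hsv[...,1]<40)&(hsv[...,2]>150)).astype(np.uint8)
    inv=1-white
    n,l,s,c=cv2.connectedComponentsWithStats(inv)
    i=l[int(round(up[1])),int(round(up[0]))]; print("hole comp",s[i],c[i])
    m=(l==i).astype(np.uint8)
    cn=max(cv2.findContours(m,cv2.RETR_EXTERNAL,cv2.CHAIN_APPROX_NONE)[0],key=len)[:,0].astype(float)
    def circ(P,r=None):
        if r: g=least_squares(lambda v:np.hypot(*(P-v).T)-r,P.mean(0),loss="soft_l1",f_scale=.5); return g.x,np.std(g.fun)
        g=least_squares(lambda v:np.hypot(*(P-v[:2]).T)-v[2],[*P.mean(0),18],loss="soft_l1",f_scale=.5); return g.x,np.std(g.fun)
    P=np.array([onz(p,q,81)[:2] for q in cn]); U=circ(P); print("upper",U)
    brown=(m>0)&(hsv[...,1]<150)
    brown=cv2.morphologyEx(brown.astype(np.uint8),cv2.MORPH_OPEN,np.ones((3,3)))
    cb=max(cv2.findContours(brown,cv2.RETR_EXTERNAL,cv2.CHAIN_APPROX_NONE)[0],key=len)[:,0].astype(float)
    # keep points well inside the upper rim
    inn=[q for q in cb if np.hypot(*(onz(p,q,81)[:2]-U[0][:2]))<U[0][2]-2.5]
    for z in (68,56):
        Q=np.array([onz(p,q,z)[:2] for q in inn]); print("lower",z,len(Q),circ(Q,18.5))
    return cn,inn
E
python3 - <<'E'
from fit import *
p=optics.read_camera("wrist"); cn,inn=holes(p,(324,146)); print(p["xyz"])
E
```

```text
hole comp [ 303  125   41   40 1254] [323.15948963 144.2814992 ]
upper (array([595.21047136, 230.78051972,  17.49607627]), np.float64(0.41325381393071414))
lower 68 37 (array([584.67747284, 228.30287817]), np.float64(0.3550851743134053))
lower 56 37 (array([585.50087475, 226.74211313]), np.float64(0.289274760779591))
[584.59834935 270.97130463 378.18046195]
```

Request:
{"op": "play_rows", "data": {"moves": [[[4, -1, 0, 0, -1], [8, -1, 0, 0, -1], [10, -1, 0, 0, -1], [9, 0, 0, 0, -1], [6, 0, 0, 0, -1], [3, 0, 0, 0, -1], [0, 0, 0, 0, -1], [0, 0, 0, 0, -1]]]}}

```text
t: 15.15
tcp_pos: [584.2, 232.0, 226.3]
eef_rot: [0.007, 0.702, 0.712, 0.009]
wrist_force: [0.0, -0.6, 0.2]
finger_gap: 0.279
```

```bash
cat > look.py <<'E'
from fit import *
import sys
t=sys.argv[1]
s=manip.sense();print(s["tcp_pos"].round(2),s["wrist_force"].round(2)); print(rot(s["eef_rot"]).as_matrix().round(4))
for n in ("wrist","scene","side"):
    p=optics.read_camera(n); save(p,f"{n}_{t}.png")
    u,v=px(p,[585,228,85]).astype(int); save(p,f"{n}_{t}c.png",(u-50,max(v-70,0),u+50,v+50),5)
    if n=="wrist":
        try: holes(p)
        except Exception as e: print(e)
E
python3 look.py a
```

```text
[584.23 232.01 226.34] [ 0.04 -0.56  0.18]
[[-0.0142  0.9997  0.0221]
 [ 0.9999  0.0141  0.0025]
 [ 0.0022  0.0222 -0.9998]]
hole comp [    0    68   640   332 81504] [323.66287544 300.39355124]
upper (array([633.33011804,  95.99795562, 214.0112332 ]), np.float64(91.64825961191961))
lower 68 1143 (array([611.18707069,  82.60164206]), np.float64(39.71917454005559))
lower 56 1143 (array([612.37456819,  73.61605218]), np.float64(41.25544123974247))
```

View pics/wrist_a.png

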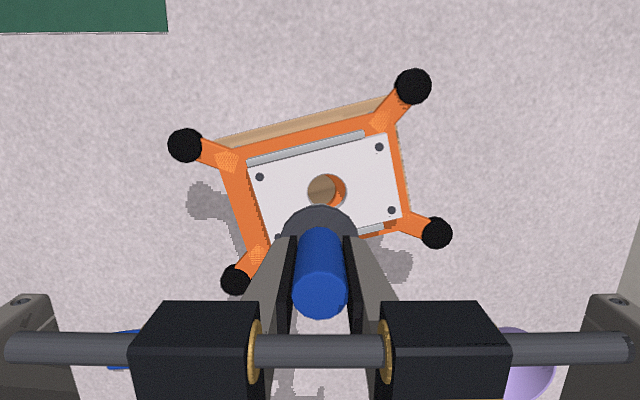

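View pics/side_ac.png

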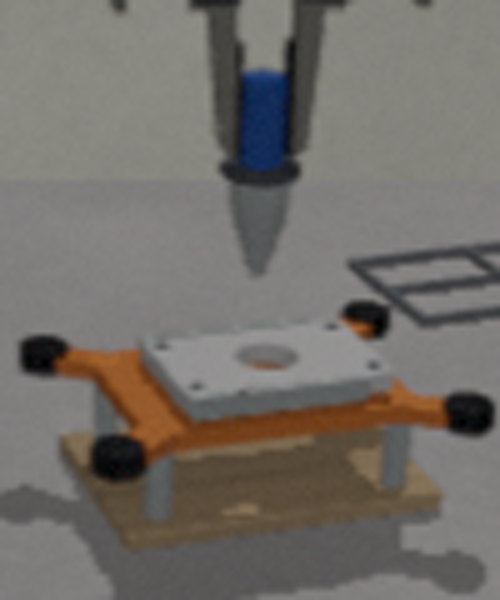

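View pics/scene_ac.png

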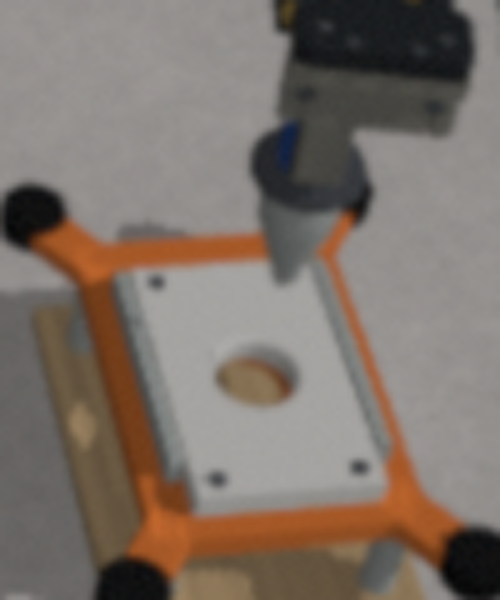

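The side and scene crops show the tip above and beyond the hole, with y overshot by about 4 mm. I correct that while lowering to just above the plate.

Request:
{"op": "play_rows", "data": {"moves": [[[-3.6, -0.6, 3, 0, -1], [0, 0, 7, 0, -1], [0, 0, 8, 0, -1], [0, 0, 7, 0, -1], [0, 0, 5, 0, -1], [0, 0, 3, 0, -1], [0, 0, 0, 0, -1]]]}}

```text
t: 16.0
tcp_pos: [583.9, 226.7, 189.1]
eef_rot: [0.006, 0.703, 0.711, 0.008]
wrist_force: [-0.8, -0.0, -1.9]
finger_gap: 0.276
```

```bash
python3 look.py b; python3 -c "
from h import *
for n in ('scene','side'):
    p=optics.read_camera(n); s=manip.sense()['tcp_pos']; u,v=px(p,[585,228,85]).astype(int); o=[u-50,max(v-70,0)]
    for X in (s,s+[1.5,.8,-94],[584.7,228.3,68],[595.2,230.8,81]): print(n,((px(p,X)-o+.5)*5).round(), px(p,X).round(1))
"
```

```text
[583.93 226.67 189.06] [-0.78 -0.03 -1.88]
[[-0.0121  0.9997  0.0199]
 [ 0.9999  0.0121  0.0019]
 [ 0.0016  0.0199 -0.9998]]
hole comp [    0    56   640   344 84738] [319.8885978  296.43288725]
upper (array([558.18772432, 116.95057261, 175.92498892]), np.float64(75.81570315982758))
lower 68 887 (array([559.69816988, 105.94250861]), np.float64(34.300358494524566))
lower 56 887 (array([558.76720387,  96.98818716]), np.float64(35.809167494665374))
scene [296. 181.] [443.7 217.8]
scene [260. 339.] [436.5 249.3]
scene [251. 380.] [434.7 257.5]
scene [261. 379.] [436.8 257.3]
side [261. 185.] [349.7 122.4]
side [255. 336.] [348.6 152.7]
side [251. 380.] [347.6 161.4]
side [269. 358.] [351.2 157.1]
```

View pics/side_bc.png

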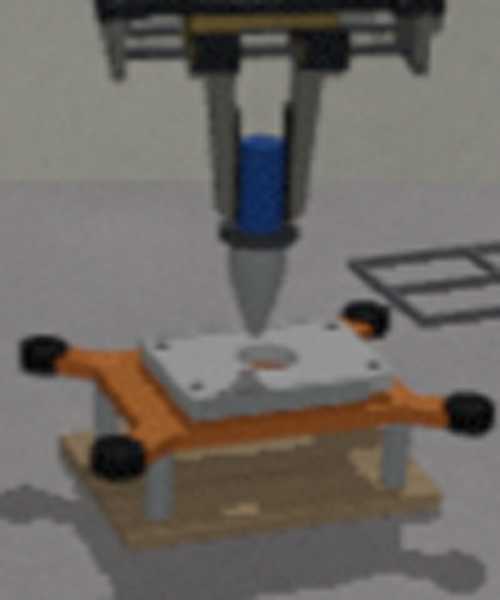

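View pics/scene_bc.png

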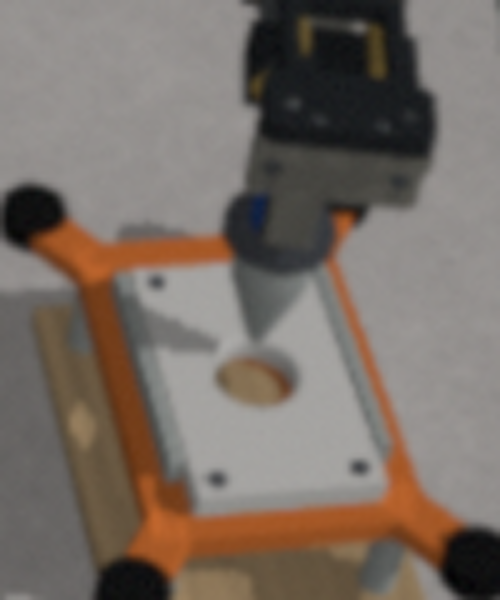

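View pics/wrist_bc.png

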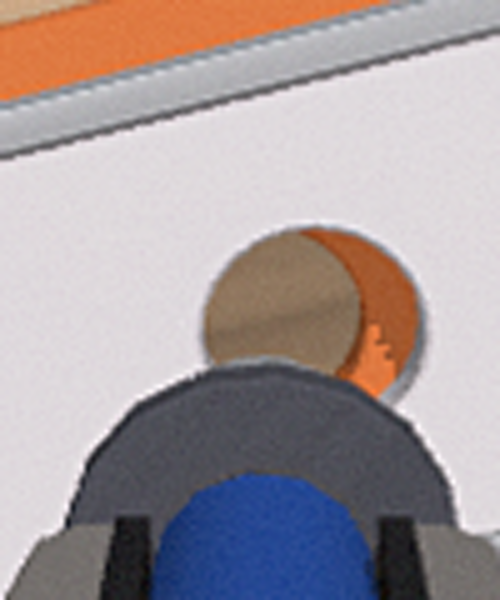

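The pictures agree with the predictions to about 0.5 mm: tip predicted at (260,339) and seen at (258,343) in the scene crop, predicted (255,336) and seen (256,338) in the side crop. A small trim, then down into the holes.

Request:
{"op": "play_rows", "data": {"moves": [[[1.6, 0.4, 2, 0, -1], [0, -0.1, 5, 0, -1], [0, -0.1, 5, 0, -1], [0, -0.1, 4, 0, -1], [0, 0, 2, 0, -1], [0, 0, 0, 0, -1]]]}}

```text
t: 16.85
tcp_pos: [585.3, 228.7, 171.2]
eef_rot: [0.007, 0.703, 0.711, 0.009]
wrist_force: [-0.4, 0.0, -1.9]
finger_gap: 0.278
```

Request:
{"op": "play_rows", "data": {"moves": [[[-0.3, -1.0, 3, 0, -1], [0, -0.1, 5, 0, -1], [0, -0.1, 5, 0, -1], [0, -0.1, 4, 0, -1], [0, 0, 2, 0, -1], [0, 0, 0, 0, -1]]]}}

```text
t: 17.45
tcp_pos: [585.8, 228.7, 151.7]
eef_rot: [0.008, 0.703, 0.711, 0.011]
wrist_force: [1.2, 0.5, -1.4]
finger_gap: 0.278
```

```bash
python3 look.py c 2>&1 | head -4
```

```text
[585.84 228.66 151.73] [ 1.21  0.55 -1.44]
[[-0.0121  0.9996  0.0267]
 [ 0.9999  0.0121  0.0032]
 [ 0.0029  0.0268 -0.9996]]
```

View pics/side_cc.png

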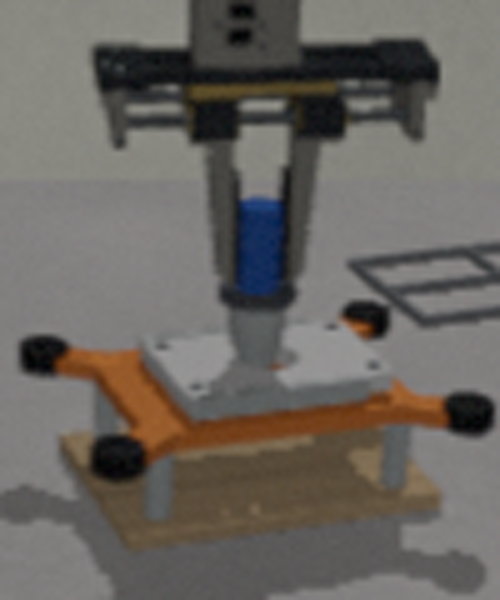

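View pics/scene_cc.png

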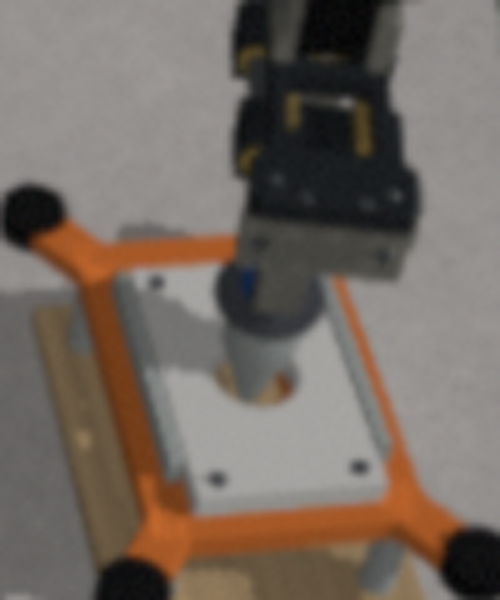

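The tip is in both holes, with the shank by the left rim of the white plate's hole. x has crept up 1.4 mm, so I trim it while going on down.

Request:
{"op": "play_rows", "data": {"moves": [[[-0.4, -1.6, 0, 0, -1], [0, -0.4, 4, 0, -1], [0, -0.3, 5, 0, -1], [0, -0.3, 4, 0, -1], [0, -0.2, 2, 0, -1], [0, 0, 0, 0, -1]]]}}

```text
t: 18.2
tcp_pos: [588.6, 228.8, 140.6]
eef_rot: [0.013, 0.703, 0.711, 0.016]
wrist_force: [2.6, 0.9, 0.8]
finger_gap: 0.275
```

The plate's sideways push drifts the arm a little each row, since rows start from the measured pose. So I push against it in fewer, larger rows.

Request:
{"op": "play_rows", "data": {"moves": [[[0, -5, 2, 0, -1], [0, -3, 6, 0, -1]]], "grip_force": 60}}

```text
t: 18.4
tcp_pos: [584.2, 228.3, 134.9]
eef_rot: [0.016, 0.703, 0.711, 0.019]
wrist_force: [5.5, -1.0, 2.1]
finger_gap: 0.276
```

```bash
python3 look.py d 2>&1 | head -4
```

```text
[584.24 228.28 134.94] [ 5.53 -0.98  2.05]
[[-0.0118  0.9987  0.0497]
 [ 0.9999  0.0116  0.005 ]
 [ 0.0044  0.0498 -0.9988]]
```

View pics/side_dc.png

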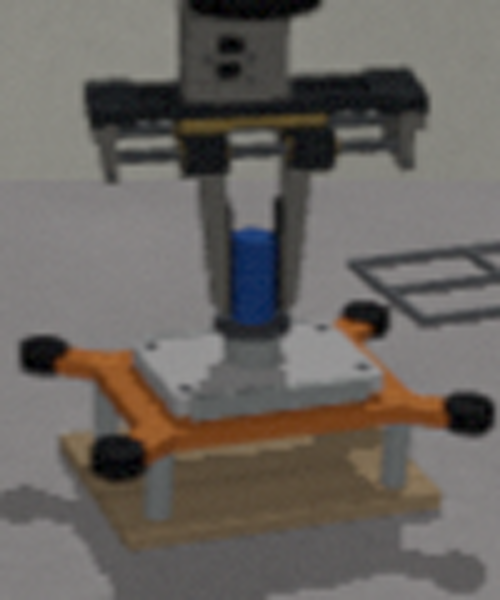

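View pics/scene_dc.png

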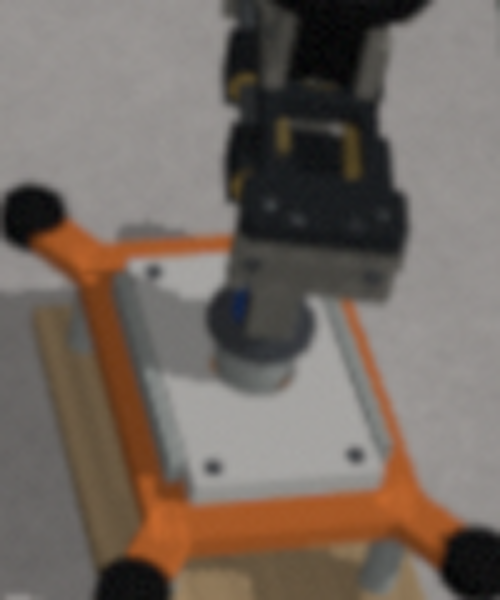

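The white plate has slid several mm to −x and the pin is well into both holes. On down.

Request:
{"op": "play_rows", "data": {"moves": [[[0, -2.5, 9, 0, -1], [0, -2, 9, 0, -1]]]}}

```text
t: 18.75
tcp_pos: [581.7, 227.3, 116.7]
eef_rot: [0.017, 0.703, 0.711, 0.02]
wrist_force: [4.5, -1.1, 1.7]
finger_gap: 0.277
```

Request:
{"op": "play_rows", "data": {"moves": [[[0, 1, 5, 0, -1], [0, 0, 2, 0, -1]]]}}

```text
t: 18.95
tcp_pos: [583.7, 227.7, 114.2]
eef_rot: [0.018, 0.703, 0.711, 0.02]
wrist_force: [-2.5, -1.3, 15.8]
finger_gap: 0.27
```

```bash
python3 look.py e 2>&1 | head -4
```

```text
[583.72 227.75 114.17] [-2.51 -1.29 15.83]
[[-0.0118  0.9985  0.0535]
 [ 0.9999  0.0116  0.0038]
 [ 0.0032  0.0535 -0.9986]]
```

View pics/side_ec.png

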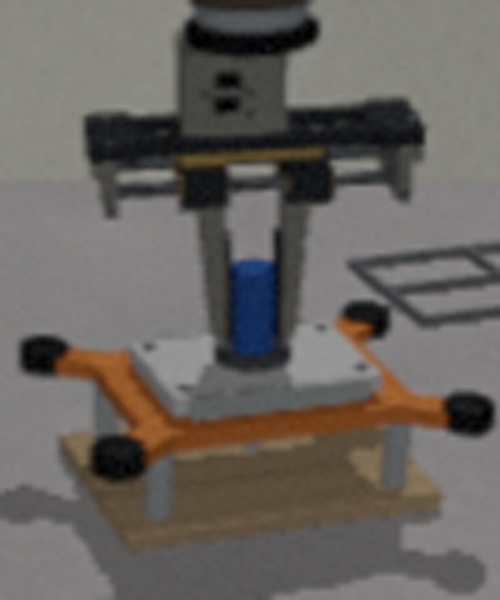

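View pics/scene_ec.png

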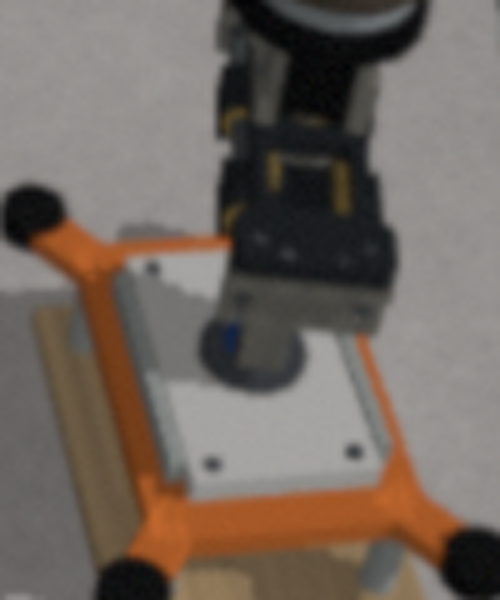

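Contact at 16 N with the collar on the plate; the pin still leans about 2° with the gripper. I relax the push and open, so it can settle flat.

Request:
{"op": "play_rows", "data": {"moves": [[[0, 0, 0, 0, -1], [0, 0, 0, 0, -0.2], [0, 0, 0, 0, -0.2], [0, 0, 0, 0, -0.2], [0, 0, 0, 0, -0.2]]]}}

```text
t: 19.6
tcp_pos: [579.1, 227.8, 110.7]
eef_rot: [0.014, 0.703, 0.711, 0.016]
wrist_force: [1.8, 0.4, 0.9]
finger_gap: 0.4
```

```bash
python3 look.py f 2>&1 | head -4; python3 -c "
from h import *
for n in ('scene','side','wrist'):
    p=optics.read_camera(n)
    for l in ('pin_grip',):
        for d in tip_of(p,l)[:6]: 
            if d['at'][1]>100: print(n,np.round(d['at'],1),d['score'])
"
```

```text
[579.14 227.79 110.73] [1.76 0.41 0.86]
[[-0.0121  0.999   0.0432]
 [ 0.9999  0.012   0.003 ]
 [ 0.0024  0.0433 -0.9991]]
scene [581.2 227.4 112.2] 0.71
side [579.8 224.7 113.9] 0.76
wrist [581.3 226.  115.3] 0.9
```

View pics/side_fc.png

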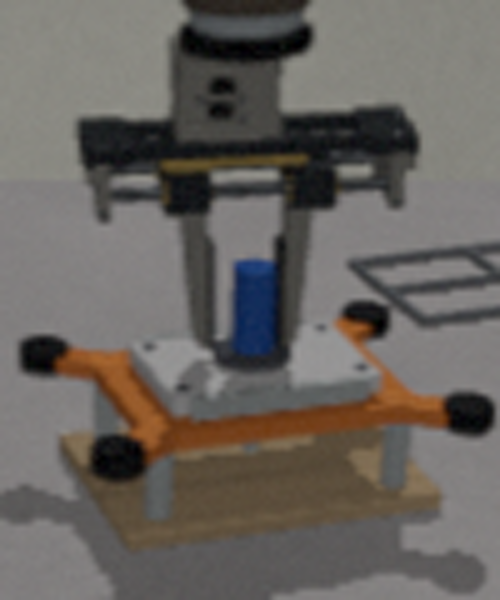

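View pics/wrist_f.png

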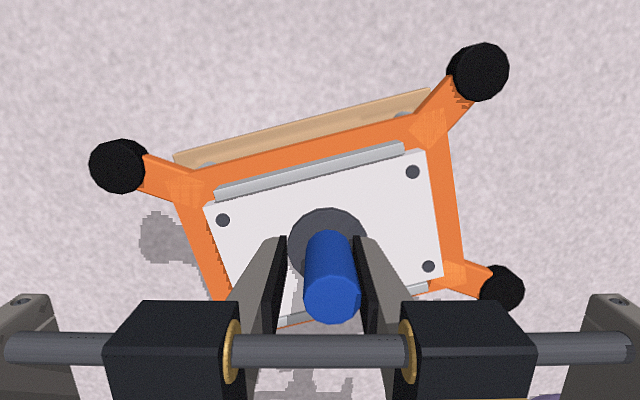

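The right finger still leans on the handle because the TCP drifted to x 579. I centre the jaws, open wider and rise.

Request:
{"op": "play_rows", "data": {"moves": [[[0, 4, -1, 0, 0.3], [0, 1, -1, 0, 0.3], [0, 0, 0, 0, 0.3], [0, 0, 0, 0, 0.3]]]}}

```text
t: 20.45
tcp_pos: [584.6, 227.8, 113.6]
eef_rot: [0.014, 0.703, 0.711, 0.016]
wrist_force: [-1.0, 0.1, 0.7]
finger_gap: 0.651
```

```bash
python3 look.py g 2>&1 | head -4
```

```text
[584.61 227.82 113.57] [-1.01  0.06  0.67]
[[-0.012   0.999   0.0432]
 [ 0.9999  0.0119  0.003 ]
 [ 0.0025  0.0433 -0.9991]]
```

View pics/wrist_g.png

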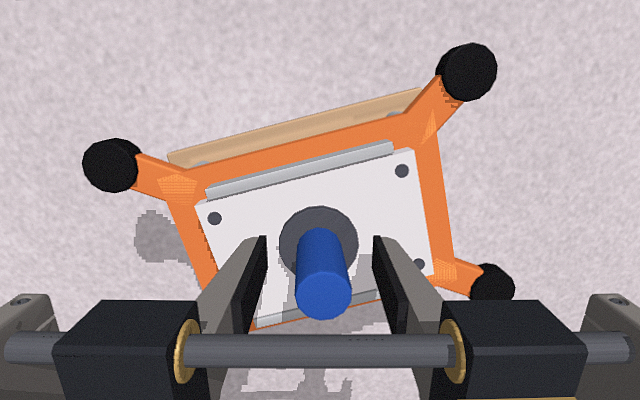

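View pics/side_gc.png

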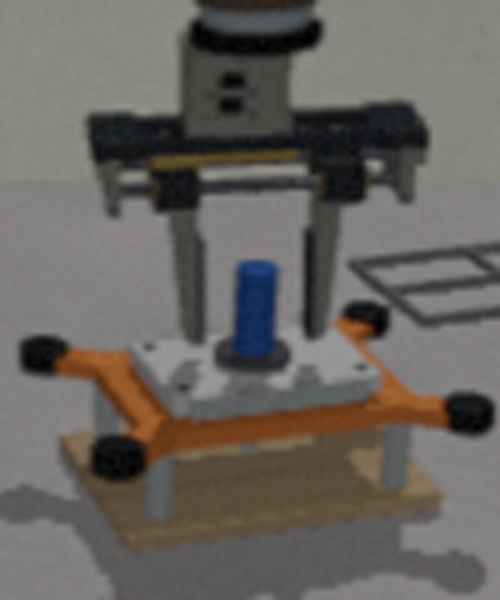

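The pin stands free and upright between the fingers. I rise clear.

Request:
{"op": "play_rows", "data": {"moves": [[[0, 0, -6, 0, 0.3], [0, 0, -10, 0, 0.3], [0, 0, -12, 0, 0.3], [0, 0, -15, 0, 0.3], [0, 0, -20, 0, 0.3], [0, 0, -20, 0, 0.3], [0, 0, -20, 0, 0.3], [-20, 0, -15, 0, 0.3], [-30, 0, -6, 0, 0.3], [-30, 0, 0, 0, 0.3], [-10, 0, 0, 0, 0.3], [0, 0, 0, 0, 0.3]]]}}

```text
t: 21.8
tcp_pos: [582.0, 136.4, 258.2]
eef_rot: [0.019, 0.702, 0.712, 0.022]
wrist_force: [-0.2, 0.1, -0.7]
finger_gap: 0.651
```

```bash
python3 look.py h 2>&1 | head -4; python3 -c "
from h import *
for n in ('scene','side','wrist'):
    p=optics.read_camera(n)
    u,v=px(p,[584,228,100]).astype(int); 
    save(p,n+'_hz.png',(u-40,max(v-40,0),u+40,v+30),8)
    for z in (139,87,81): print(n,((px(p,[584.7,228.3,z])-[u-40,max(v-40,0)]+.5)*8).round())
    for l in ('pin_grip','upper_hole','lower_hole'):
        for d in tip_of(p,l)[:6]: 
            if d['at'][1]>100: print(n,l,np.round(d['at'],1),round(d['score'],2))
"
```

```text
fit.py:14: RuntimeWarning: Mean of empty slice.
  if r: g=least_squares(lambda v:np.hypot(*(P-v).T)-r,P.mean(0),loss="soft_l1",f_scale=.5); return g.x,np.std(g.fun)
  ret = ret.dtype.type(ret / rcount)
scene [358. 230.]
scene [325. 362.]
scene [321. 377.]
scene pin_grip [585.5 228.6 110.2] 0.71
scene upper_hole [586.9 224.4  81.2] 0.64
scene lower_hole [583.1 221.4  64.1] 0.75
side [338. 229.]
side [331. 361.]
side [331. 375.]
side upper_hole [582.1 226.9  78.4] 0.91
side lower_hole [582.9 231.9  67.1] 0.67
wrist [352. 313.]
wrist [332. 327.]
wrist [330. 328.]
wrist pin_grip [584.  226.  114.3] 0.63
```

View pics/scene_hz.png

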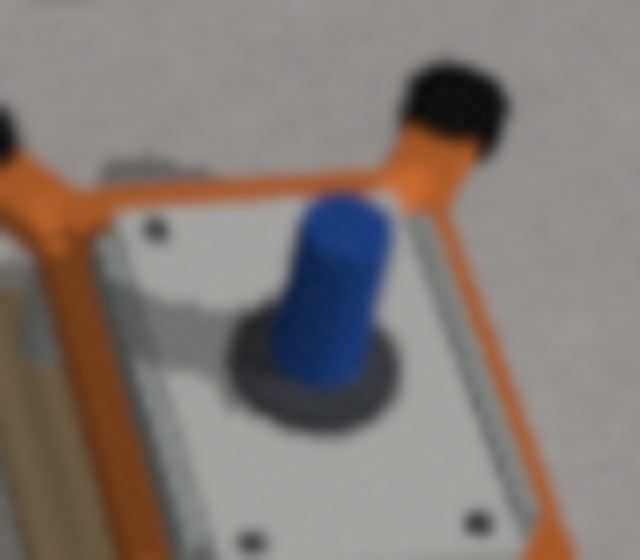

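View pics/side_hz.png

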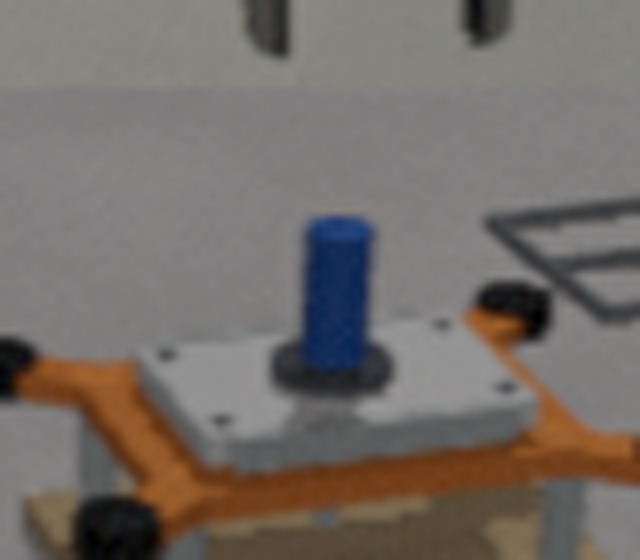

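View pics/wrist_h.png

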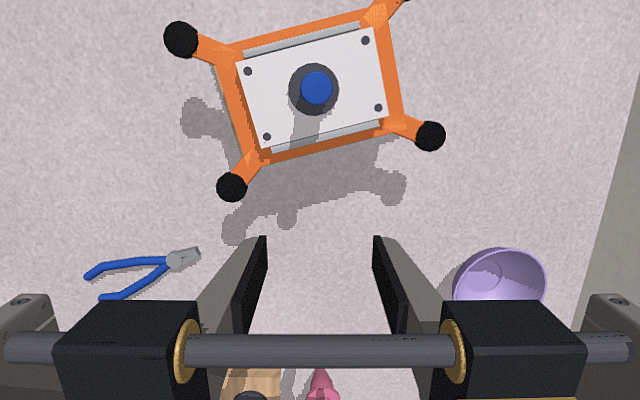

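```bash
python3 -c "
from h import *
p=optics.read_camera('side')
c,s=blue(p,px(p,[584.7,228.3,113]),15); print(c,s,px(p,[584.7,228.3,113]),px(p,[584.7,228.3,116]))
p=optics.read_camera('scene')
c,s=blue(p,px(p,[584.7,228.3,113]),15); print(c,s,px(p,[584.7,228.3,113]),px(p,[584.7,228.3,116]))
s=manip.sense(); print(s['tcp_pos'],rot(s['eef_rot']).as_matrix().round(4))
"
```

```text
[348.57364341 147.0620155 ] [345 138   8  19 129] [348.35115552 147.44874189] [348.40098119 146.50139562]
[437.42083333 243.15      ] [431 232  14  24 240] [438.13249538 243.65602504] [438.36683167 242.70572908]
[581.68889642 137.07534173 256.90587344] [[-0.0164  0.9982  0.0569]
 [ 0.9999  0.0162  0.0047]
 [ 0.0038  0.057  -0.9984]]
```

Height measurements agree with seated to about 1 mm, which doesn't prove it is fully home. I give the handle top a gentle press with shut fingers.

Request:
{"op": "play_rows", "data": {"moves": [[[4, 0, 0, 0, -1], [8, 0, 0, 0, -1], [10, 0, 0, 0, -1], [12, 0, 0, 0, -1], [12, 0, 0, 0, -1], [12, 0, 0, 0, -1], [10, 0, 0, 0, -1], [8, 0, 0, 0, -1], [4, 0, 0, 0, -1], [0, 0, 0, 0, -1]]]}}

```text
t: 23.65
tcp_pos: [579.8, 226.0, 257.2]
eef_rot: [0.018, 0.7, 0.713, 0.022]
wrist_force: [-0.0, 0.1, 0.2]
finger_gap: 0.003
```

```bash
python3 -c "
from h import *
s=manip.sense(); print(s['tcp_pos'],s['finger_gap'],rot(s['eef_rot']).as_matrix().round(4))
"
```

```text
[579.82237129 225.97108873 257.18727327] 0.003453483024749673 [[-0.0184  0.9982  0.0569]
 [ 0.9998  0.0182  0.0054]
 [ 0.0044  0.057  -0.9984]]
```

Request:
{"op": "play_rows", "data": {"moves": [[[1.5, -1.5, 6, 0, -1], [0, 0, 12, 0, -1], [0, 0, 14, 0, -1], [0, 0, 14, 0, -1], [0, 0, 14, 0, -1], [0, 0, 12, 0, -1], [0, 0, 8, 0, -1], [0, 0, 4, 0, -1], [0, 0, 0, 0, -1]]]}}

```text
t: 24.55
tcp_pos: [582.0, 225.8, 162.7]
eef_rot: [0.017, 0.701, 0.712, 0.02]
wrist_force: [0.0, -0.0, 0.2]
finger_gap: 0.004
```

```bash
python3 look.py i 2>&1 | head -4
```

```text
[581.96 225.82 162.68] [ 0.01 -0.03  0.24]
[[-0.0159  0.9985  0.0518]
 [ 0.9999  0.0157  0.0037]
 [ 0.0029  0.0519 -0.9986]]
```

View pics/side_ic.png

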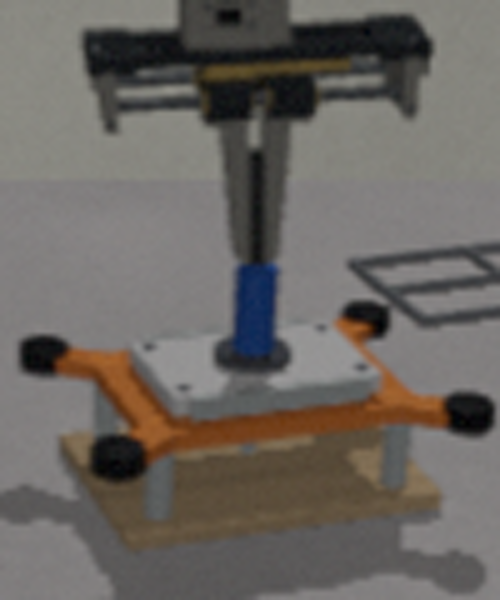

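View pics/scene_ic.png

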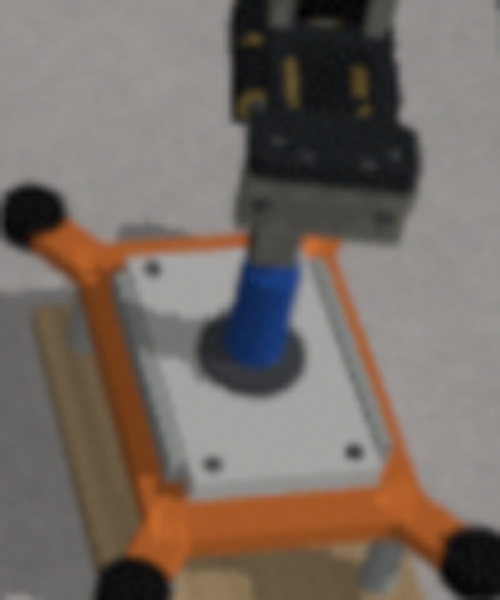

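The shut fingertips stand centred about 4 mm over the handle top. I press a little at a time and watch the force.

Request:
{"op": "play_rows", "data": {"moves": [[[1, 0, 3, 0, -1], [0, 0, 2, 0, -1]]]}}

```text
t: 24.9
tcp_pos: [584.1, 227.4, 160.8]
eef_rot: [0.019, 0.701, 0.712, 0.022]
wrist_force: [1.0, -0.3, -0.4]
finger_gap: 0.005
```

Request:
{"op": "play_rows", "data": {"moves": [[[0, 0, 2, 0, -1]]]}}

```text
t: 25.0
tcp_pos: [584.5, 227.5, 159.1]
eef_rot: [0.019, 0.701, 0.712, 0.022]
wrist_force: [-0.8, -0.5, 0.7]
finger_gap: 0.005
```

Request:
{"op": "play_rows", "data": {"moves": [[[0, 0, 2.5, 0, -1]]]}}

```text
t: 25.1
tcp_pos: [585.2, 227.7, 158.4]
eef_rot: [0.02, 0.701, 0.712, 0.023]
wrist_force: [-5.1, 0.2, 14.5]
finger_gap: 0.001
```

Request:
{"op": "play_rows", "data": {"moves": [[[0, 0, 2, 0, -1]]]}}

```text
t: 25.2
tcp_pos: [586.0, 227.9, 158.6]
eef_rot: [0.02, 0.701, 0.713, 0.024]
wrist_force: [-5.9, -0.4, 11.7]
finger_gap: 0.002
```

It stops hard at TCP z 158.4 with about 14 N; seated should give 158 plus about 0.4 for the tool tilt. It is home, so I rise off.

Request:
{"op": "play_rows", "data": {"moves": [[[0, 0, -5, 0, -1], [0, 0, -12, 0, -1], [0, 0, -15, 0, -1], [0, 0, -20, 0, -1], [0, 0, -20, 0, -1], [0, 0, -20, 0, -1], [-20, 0, -15, 0, -1], [-30, 0, -6, 0, -1], [-30, 0, 0, 0, -1], [-10, 0, 0, 0, -1], [0, 0, 0, 0, -1], [0, 0, 0, 0, -1]]]}}

```text
t: 26.4
tcp_pos: [581.3, 136.5, 287.4]
eef_rot: [0.023, 0.7, 0.713, 0.028]
wrist_force: [0.9, 0.8, -0.7]
finger_gap: 0.004
```

```bash
python3 -c "
from h import *
print(manip.sense()['tcp_pos'],manip.sense()['wrist_force'])
for n in ('scene','side','wrist'):
    p=optics.read_camera(n); save(p,n+'_k.png')
    u,v=px(p,[584,228,100]).astype(int); save(p,n+'_kz.png',(u-40,max(v-40,0),u+40,v+30),8)
    if n!='wrist': print(blue(p,px(p,[584.7,228.3,113]),15))
"
```

```text
[581.33994094 136.49614172 287.42305084] [ 0.8837931   0.80104022 -0.73002589]
(array([437.51666667, 243.57916667]), array([431, 232,  14,  24, 240], dtype=int32))
(array([348.94656489, 147.1221374 ]), array([345, 138,   9,  19, 131], dtype=int32))
```

View pics/scene_k.png

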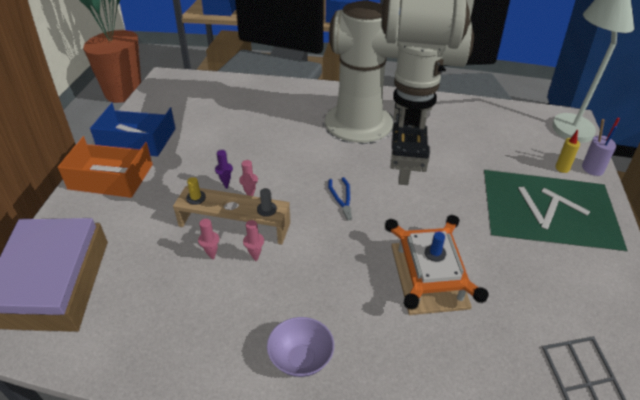

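View pics/side_kz.png

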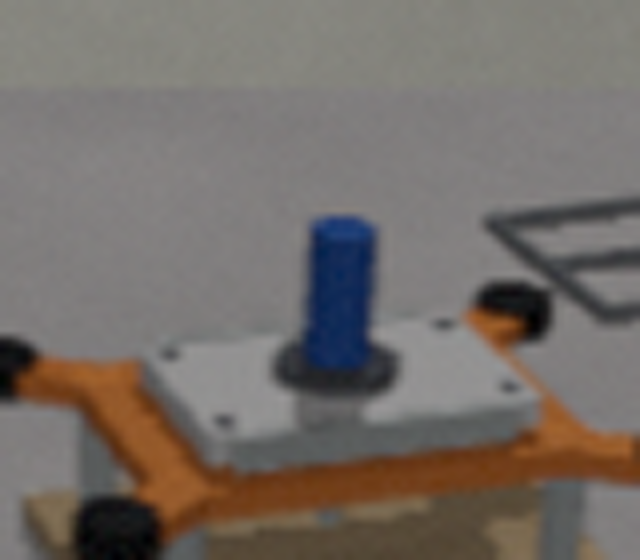

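```bash
python3 -c "
from h import *
print(manip.close_job())"
```

```text
the job is handed in; nothing more can be done
None
```

The blue pin is seated through both plates with its collar on the white plate, and it stands there on its own. I took it from the middle rack hole and pushed it down through both holes, which pulled the white plate back into line. Then I let go, tapped the handle top with shut fingers to make sure it was home, and backed off. I handed in at about 26.5 s.

**Last checks**
- **Seating:** the tap stopped hard at TCP height 158.4 mm with about 14 N. Fully home should give about 158 mm, plus a little for tool tilt.
- **Position:** the side and scene pictures show the pin upright on the plate. The look-alikes, studs and rack were left in place, and the gripper is clear.

**What was off or uncertain**
- **Gripper tilt:** small moves built up a tilt of about 2 to 3° in the gripper. The pin went in leaning about 2° and straightened when released.
- **Tap:** it nudged the pin and plate about 1 mm to +x, which is within the hole clearance.
- **Height from pictures:** these are only good to about 1 mm, so the proof of full seating is the tap.
- **Plate line-up:** I judged this by eye. The network's final hole readings scattered by several mm, and my own hole fit cannot work with the pin in the way.

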